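# Stand the comparison block up on the probe stand

## Task

The insulated comparison block lies on its side in front of the probe stand. Push it square against the front edge of the stand's base plate, tip it up over that edge so that it stands on the plate on its rubber sole with the bores on top, then slide it back between the two lugs until it is fully home against the rear stop, and let go. Leave the other things on the bench where they are.

Things in the scene. Friction and masses are not known exactly. Their poses are not given: they have to be found in the camera images.
- block_center (a point): Middle of the comparison block, turned as the block: one rigid loose box, 0.5 to 0.9 kg, weight in the middle, 120 mm along its x, 110 along y, 80 along z. White insulated shell, blue bore end at -x, black rubber sole at +x. At the start it lies z up (centre 40 mm above the bench), sole roughly towards the stand, 30 to 110 mm of bare bench between. Both ways too wide to grip from above.
- bore_face (a point): Middle of the block's bore face: flat, 110 x 80 mm, blue rim, aluminium plate, five dark bores. It looks away from the stand at first, and lies on top, level, 135 mm above the bench, at the end. Friction, here and under the block, is about 0.5 to 0.7: a level push at the edge only wedges the block; pressed with some 11 N, 62 mm up this face, it is carried up and round the edge by the finger tips.
- stand: Probe stand, bolted down. Dark steel base plate 15 mm thick, 160 mm front to back (its x), 230 mm across (its y). Origin: middle of the plate's underside, on the bench; x points from front to rear, z up. At the rear of the plate, at x = 64 mm, a round steel column, 16 mm thick and 200 mm high as run down, with its probe clamp turned to the rear, 190 mm high.
- front_edge (a point): Middle of the top of the base plate's front edge, at the stand's x = -80 mm, 15 mm above the bench; turned as the stand. The edge is straight, square and upright, 230 mm long: the fence against which the lying block is pushed and over which it tips.
- rear_stop (a point): Middle of the top of the rear stop's front face, at the stand's x = 40 mm, turned as the stand. An aluminium bar on the plate, 164 mm long, 25 mm high. Before its ends stand two lugs, 25 mm high, from about x = -5 to 40 mm, inner faces 140 mm apart (y = -70 and 70 mm), noses flared outwards.
- home (a point): Where the middle of the standing block is when it is fully home: over the stand's origin, 75 mm above the bench, 40 mm in front of the rear stop; turned as the stand. Sideways the block may stand anywhere between the lugs (15 mm play each way). Standing, the block is 80 mm front to back, 110 mm across; a light push low down slides it.
- meter_grey: Handheld thermometer, black with a dark teal head, 170 x 88 x 36 mm, lying loose on the bench; origin at the middle of its underside. To be left alone.
- meter_blue: Handheld thermometer, black with a blue head, 170 x 88 x 36 mm, lying loose on the bench; origin at the middle of its underside. To be left alone.
- pen_cup: Pink pen cup with pens, 80 mm across, 150 mm high with the pens, loose; origin at the middle of its underside. To be left alone.
Things that resemble listed ones, but are neither listed nor needed, are in the scene too. Leave any orange or turquoise look-alike of the part that bears block_center alone.

How it is judged:
On the way, in this order (a step that is already met when the one before it is completed fails the run):
1. the block, still lying, is pushed square against the plate's front edge (x of block_center in the frame of stand above -0.148 m and z of block_center in the frame of stand below 0.05 m and angle between the y axis of block_center and the y axis of stand, either way round below 0.1 rad), for 0.1 s.
2. the block stands on the base plate on its sole, bores up (angle between block_center's own x axis and vertical above 3.05 rad and x of block_center in the frame of stand above -0.08 m and z of block_center in the frame of stand between 0.07 and 0.08 m), for 0.1 s.
At the end, for the whole second after the job is handed in: The block stands on the base plate on its sole, bores up (upright within 4 degrees, centre 75 mm above the bench within 4 mm), between the lugs, back against the rear stop within 5 mm and square to it within 4 degrees, and at rest (angle between block_center's own x axis and vertical above 3.07 rad and x of block_center in the frame of stand between -0.005 and 0.005 m and y of block_center in the frame of stand between -0.019 and 0.019 m and z of block_center in the frame of stand between 0.071 and 0.079 m and angle between the y axis of block_center and the y axis of stand, either way round below 0.07 rad and linear speed of block below 0.01 m/s); the robot touches nothing.
It fails at once if a handheld thermometer or the pen cup was shifted by more than 15 mm (distance of any of meter_grey, meter_blue, pen_cup from where it was at the start of the episode above 0.015 m).
It also fails if it takes over 72 s, if anything falls off the work surface, if the arm or the gripper's body presses on something with over 40 N, if the wrist force passes 120 N, or if a joint passes its speed limit or range.

## Robot

A 6-joint arm with a two-finger parallel gripper is mounted at the origin on the work surface. World frame = base frame: x ahead of the robot, y to its left, z up, the work surface at z = 0. Lengths are in m, angles in rad, forces in N, time in s.
With the tool pointing down it reaches from about 0.375 to 0.975 m from the base axis. Payload 3.8 kg.
Tool frame: the origin (TCP) lies midway between the tips of the shut fingers; the grasp point (between the pads) lies 19 mm behind it; z points along the fingers, y is the line along which they close (so a half turn about z gives the same grasp; the last joint's range is limited). The gripper opens to 85 mm and grips with 20 to 120 N. Pads are 22 mm wide; open, the fingers measure 114 mm over their backs; the gripper's body (76 mm by 85 mm) begins 54 mm behind the grasp point. The pads swing forward as they close: fully open they stand 13 mm farther back than shut.
Start: joints at [1.147, 0.264, 1.604, -0, 1.274, -0.037], TCP at [0.255, 0.625, 0.2] pointing down, gripper open.
Joint ranges: [-2.63, 2.63], [-0.94, 2.18], [0.31, 2.57], [-1.31, 4.45], [0, 2.66], [-2.55, 2.55]. Speed limits (rad/s): [2.57, 2.57, 3.14, 3.14, 3.14, 3.14].

## Interface

Orientations are given as a rotation vector (axis times angle).
In Python, from workcell import bot gives the robot as it stands.
- The arm moves only by the tool step_arm, never from a script. Its argument "motion" is a list of rows, each a list of 5 numbers: the finger opening in cm, from 0 to 8.54, then the shift along the tool's x, y, z in cm, then the turn about the tool's z in degrees. In form: [[claw, dx, dy, dz, twist], ...]. A call has 1 to 20 rows; each row is the pose to reach, as a shift and turn from the pose commanded when the call began, along the tool's axes at that moment; what a row does not reach only later rows make up. A row lasts 1/10 s, in which the tool goes at most 50 mm and 8.59 degrees, less where a joint would pass 70% of its speed; a pose out of reach is approached as far as the arm can. A call with a gripper value outside its range is refused whole. The fingers move at their own pace and stop on an object; "force" is the grip in N (left out, the last holds). Time passes only in rows, so rows that repeat a pose let the fingers close. It gives the time, the measured TCP pose, the force, the opening and the grip force at its end, in the units of the state.
- bot.read_state(): the state, without advancing time (a new reading comes with each control period).
- bot.read_camera(name): name is "scene" or "top"; returns (picture, depth): 400x640x3 uint8, red, green, blue; 400x640 float32, m along the optical axis (not along the pixel's ray), 0 where there is no reading.
- bot.calibration(name): a dict with "mtx" (3x3 intrinsics, pixels), "origin" and "orientation" of the camera in the world. Camera axes: x right, y up, looking along -z (the intrinsics and any distortion apply to the point x, -y, -z); pixel columns grow to the right and rows downward; lengths in m; the calibration is good to about 2 mm. A picture is of the moment at which its call begins. calibration takes no time and is no camera call.
- bot.finish_job(): hands the job in; it is judged then, once.
The state is a dict: "time": time; "q": joint angles; "joint_vel": joint speeds; "joint_torque": joint torques, N m; "tool_pos": TCP position; "tcp_rot": TCP orientation; "wrist_force": force on the tool from outside, world axes, zero at the start; "torque": the same for the moment, N m; "width": opening from 0.0 (shut) to 1.0 (fully open); "grip_force": force on a finger pad.
Only numpy, scipy, OpenCV 4.12 (cv2) and the standard library are available. Lean on these libraries where they do the work, as an engineer would, in place of code of your own. Each camera call takes 0.05 s, during which the arm holds its last target. There are 200 camera calls.

## Working session

There is one attempt and no reset: what is moved stays moved. The work goes in short steps, Python scripts to look and compute and a tool call to move; the robot and the scene stay as the last step left them, time stands still between calls to the robot, and variables do not carry over. Pictures are saved under pics/ and viewed, at most 11 in all, crops included, and the job is handed in when it is done.

Besides the shell and the picture viewer there is one more tool, called after ">>>" by a JSON object that holds its "fn" and its "kwargs". step_arm: Moves the arm, as the interface text tells. Its arguments: {"type":"object","properties":{"motion":{"type":"array","items":{"type":"array","items":{"type":"number"}}},"force":{"type":"number"}},"required":["motion"]}

```bash
mkdir -p pics
python3 - <<'E'
from workcell import bot
import cv2,numpy as np
for n in("scene","top"):
    p,d=bot.read_camera(n); cv2.imwrite(f"pics/{n}0.png",p[...,::-1]); np.save(f"pics/{n}0.npy",d)
    c=bot.calibration(n); print(n,c)
s=bot.read_state();print({k:np.round(v,3) for k,v in s.items()})
E
```

```text
scene {'mtx': array([[386.84189569,   0.        , 317.07034579],
       [  0.        , 386.84189569, 198.40690901],
       [  0.        ,   0.        ,   1.        ]]), 'origin': array([1.31518046, 0.64516579, 0.70945238]), 'orientation': array([0.53832852, 1.12553894, 1.96198001])}
top {'mtx': array([[485.68222196,   0.        , 317.39065297],
       [  0.        , 485.68222196, 200.93334148],
       [  0.        ,   0.        ,   1.        ]]), 'origin': array([0.23004905, 0.00277373, 1.36232409]), 'orientation': array([ 0.16732588, -0.14392249, -1.56801995])}
{'time': np.float64(0.1), 'q': array([ 1.147,  0.265,  1.605, -0.   ,  1.274, -0.037]), 'joint_vel': array([-0.001, -0.002, -0.003, -0.   ,  0.002, -0.001]), 'joint_torque': array([-0.0000e+00, -5.1671e+01, -3.6859e+01, -0.0000e+00,  6.0000e-03,
       -0.0000e+00]), 'tool_pos': array([0.254, 0.624, 0.199]), 'tcp_rot': array([-6.040e-01, -3.083e+00,  3.000e-03]), 'wrist_force': array([ 0.077,  0.205, -1.301]), 'torque': array([ 0.028, -0.02 , -0.032]), 'grip_force': np.float64(0.0), 'width': np.float64(0.999)}
```

View pics/top0.png

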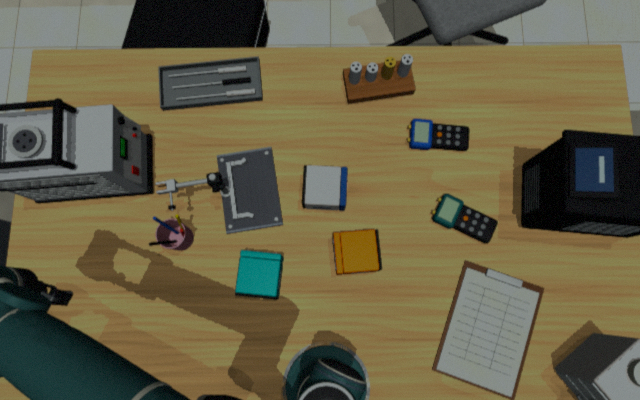

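View pics/scene0.png

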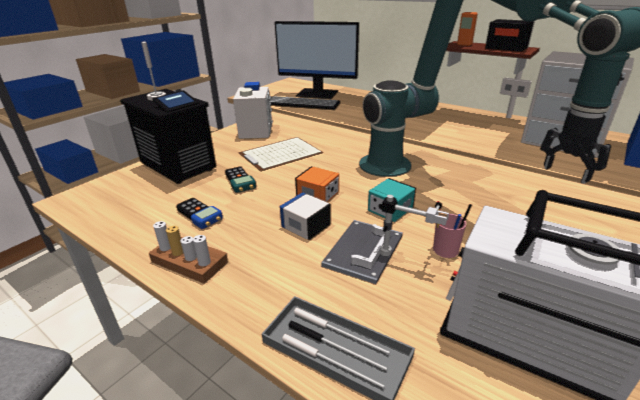

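The top view shows the stand plate around pixel (252,190), rear to the left. The white block is at (325,187) with its blue bore end on the right. The orange (357,252) and turquoise (260,274) look-alikes lie nearer the robot, and the cup is at (175,233).

```bash
cat > h.py <<'E'
import numpy as np,cv2
from scipy.spatial.transform import Rotation as R
from workcell import bot
def cloud(n,d):
    c=bot.calibration(n);K=c["mtx"];v,u=np.mgrid[0:400,0:640]
    P=np.stack([(u-K[0,2])/K[0,0]*d,-(v-K[1,2])/K[1,1]*d,-d],-1)
    return P@R.from_rotvec(c["orientation"]).as_matrix().T+c["origin"]
def toplane(n,px,z):
    c=bot.calibration(n);K=c["mtx"];px=np.atleast_2d(px).astype(float)
    r=np.c_[(px[:,0]-K[0,2])/K[0,0],-(px[:,1]-K[1,2])/K[1,1],-np.ones(len(px))]@R.from_rotvec(c["orientation"]).as_matrix().T
    o=c["origin"];return o+r*((z-o[2])/r[:,2])[:,None]
def rect(n,mask,z):
    """largest contour of mask -> plane z -> minAreaRect"""
    cs,_=cv2.findContours(mask.astype(np.uint8),cv2.RETR_EXTERNAL,cv2.CHAIN_APPROX_NONE)
    k=max(cs,key=cv2.contourArea)[:,0]
    w=toplane(n,k,z)[:,:2].astype(np.float32)
    r=cv2.minAreaRect(w*1000)
    return np.round(r[0],1),np.round(r[1],1),round(r[2],2)
E
python3 - <<'E'
from h import *
d=np.load("pics/top0.npy");P=cloud("top",d);im=cv2.imread("pics/top0.png");h=cv2.cvtColor(im,cv2.COLOR_BGR2HSV)
z=P[...,2];v,u=np.mgrid[0:400,0:640]
for p in[(325,187),(262,215),(300,230),(345,187),(440,80)]: print(p,P[p[1],p[0]].round(4),h[p[1],p[0]])
box=(u>290)&(u<360)&(v>150)&(v<222)
m=box&(z>.07)&(z<.095); print("block",rect("top",m,.08),np.median(z[m]))
pl=(u>205)&(u<292)&(v>138)&(v<240)
m=pl&(h[...,1]<70); m=cv2.morphologyEx(m.astype(np.uint8),cv2.MORPH_OPEN,np.ones((5,5)));print("plate",rect("top",m,.015),np.median(z[m>0]))
m2=pl&(z>.008)&(z<.03);print("plate z",rect("top",m2,.015))
m=pl&(z>.03)&(z<.05);print("stop/lugs",rect("top",m,.04))
for nme,b in(("orange",(330,385,225,278)),("turq",(232,290,245,302))):
    m=(u>b[0])&(u<b[1])&(v>b[2])&(v<b[3])&(z>.07)&(z<.1);print(nme,rect("top",m,.08))
m=(u>150)&(u<200)&(v>212)&(v<255)&(z>.05);print("cup",P[m].mean(0),P[m].max(0))
E
```

```text
(325, 187) [0.525  0.0011 0.0839] [ 86  14 143]
(262, 215) [0.461  0.179  0.0143] [100  36  64]
(300, 230) [0.4197 0.0722 0.0021] [ 24 111 136]
(345, 187) [ 0.5273 -0.0533  0.0731] [108 193  95]
(440, 80) [ 0.873  -0.346  -0.0023] [ 26 104 137]
block (array([531.9,   2.6]), array([120.3, 111.5]), 86.92) 0.08059270494425541
plate (array([536.2, 218.5]), array([233.1, 160.5]), 9.02) 0.016892999597257985
plate z (array([536.7, 217.8]), array([233.4, 160.8]), 9.02)
stop/lugs (array([530.4, 253.5]), array([172.1,  83.1]), 8.68)
orange (array([354.3, -82.3]), array([109.7, 120.8]), 4.6)
turq (array([294.3, 177.6]), array([110.1, 120. ]), 83.98)
cup [0.40055521 0.40426839 0.11263997] [0.44125603 0.44642395 1.36232409]
```

```bash
python3 -c "
import cv2;im=cv2.imread('pics/top0.png')[120:310,140:400];cv2.imwrite('pics/crop0.png',cv2.resize(im,None,fx=3,fy=3,interpolation=cv2.INTER_CUBIC))"
```

```text
(no output)
```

View pics/crop0.png

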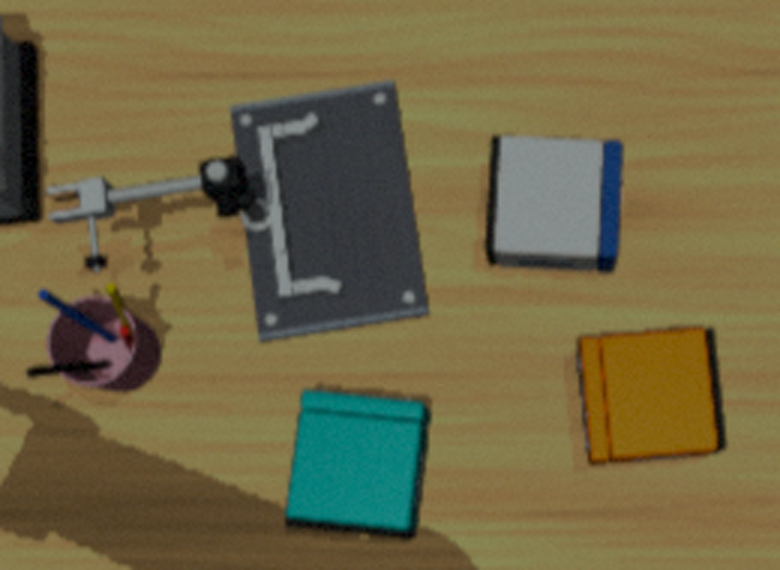

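The blown-up view agrees with the numbers. Stand: centre (0.5365, 0.218), x axis at 99.0°. Block: centre (0.532, 0.003), yaw 86.9°. In the stand frame the block sits at x = -212 mm, y = +38 mm, turned -12°. Plan:

1. Push its side with two fingers to centre and square it.
2. Push the bore face up to the plate edge.
3. Carry it over the edge.

>>> {"fn": "step_arm", "kwargs": {"motion": [[6,-2,-3,-4,-8],[6,-6,-7,-5,-16],[6,-9,-11,-5,-24],[6,-12,-15,-5,-31.2],[6,-15,-19,-5,-31.2],[6,-18,-23,-5,-31.2],[6,-21,-27,-5,-31.2],[6,-24,-31,-5,-31.2],[6,-27,-35,-5,-31.2],[6,-30,-39,-5,-31.2],[6,-34,-43,-5,-31.2],[6,-38,-47,-5,-31.2],[6,-42,-51.4,-3,-31.2],[6,-42,-51.4,-1,-31.2],[6,-42,-51.4,0,-31.2],[6,-42,-51.4,0,-31.2],[6,-42,-51.4,0,-31.2]]}}

```text
time: 1.8
tool_pos: [0.4493, -0.0086, 0.1998]
tcp_rot: [0.248, -3.131, -0.001]
wrist_force: [-0.3, -0.9, -0.1]
width: 0.704
grip_force: 0.0
```

>>> {"fn": "step_arm", "kwargs": {"motion": [[6,0,0,4,0],[6,0,0,8,0],[6,0,0,12,0],[6,0,0,15,0],[6,0,0,17.5,0],[6,0,0,17.5,0],[6,-1,0,17.5,0],[6,-2,0,17.5,0],[6,-2.7,0,17.5,0],[6,-3.3,0,17.5,0],[6,-3.9,0,17.5,0],[6,-4.4,0,17.5,0],[6,-4.9,0,17.5,0],[6,-5.3,0,17.5,0],[6,-5.6,0,17.5,0],[6,-5.6,0,17.5,0]]}}

```text
time: 3.4
tool_pos: [0.5059, -0.0005, 0.0257]
tcp_rot: [-0.248, 3.131, -0.0]
wrist_force: [-3.2, -0.7, 2.8]
width: 0.7
grip_force: 2.0
```

```bash
cat >> h.py <<'E'
C=np.array([.5365,.218]);A=np.radians(99.02)
def stand(p): 
    r=np.asarray(p)[:2]-C;return np.round([r@[np.cos(A),np.sin(A)],r@[-np.sin(A),np.cos(A)]],4)
def block(tag):
    p,d=bot.read_camera("top");cv2.imwrite(f"pics/top_{tag}.png",p[...,::-1]);P=cloud("top",d);z=P[...,2]
    h=cv2.cvtColor(p,cv2.COLOR_RGB2HSV);x,y=P[...,0],P[...,1]
    m=(z>.068)&(z<.09)&(x>.42)&(x<.66)&(y>-.15)&(y<.16)
    r=rect("top",m,.08);print(r,"stand",stand(np.array(r[0])/1000),"tcp",stand(bot.read_state()["tool_pos"]))
E
python3 -c "
from h import *
block('a')
im=cv2.imread('pics/top_a.png')[120:310,200:460];cv2.imwrite('pics/crop1.png',cv2.resize(im,None,fx=3,fy=3))"
```

```text
(array([539.6,  51.4]), array([15.5, 26.9]), 79.21) stand [-0.165   0.0231] tcp [-0.211   0.0645]
```

View pics/crop1.png

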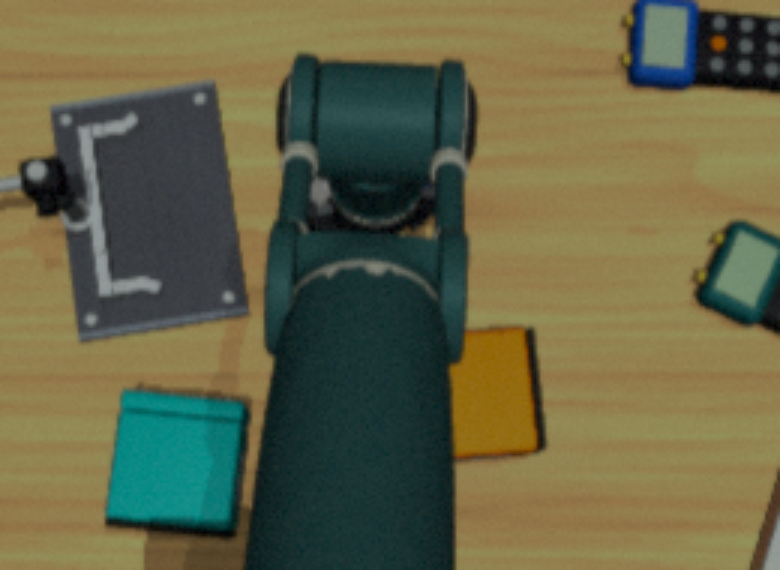

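The arm hides the block here. I'll back off, rise, go round to the bore side with a quarter turn, and look from there.

>>> {"fn": "step_arm", "kwargs": {"motion": [[6,1.5,0,0,0],[6,2.5,0,-3,0],[6,2.5,0,-8,0],[6,2,-1,-12,8],[6,0,-3,-14,16],[6,-2,-5,-14,24],[6,-4,-7,-14,32],[6,-6.4,-12,-14,40],[6,-6.4,-16,-14,48],[6,-6.4,-20,-14,56],[6,-6.4,-20,-14,64],[6,-6.4,-20,-14,72],[6,-6.4,-20,-14,80],[6,-6.4,-20,-14,88],[6,-6.4,-20,-14,90],[6,-6.4,-20,-14,90]]}}

```text
time: 5.05
tool_pos: [0.6012, -0.1883, 0.1657]
tcp_rot: [2.038, 2.387, 0.003]
wrist_force: [-0.2, 0.2, -0.7]
width: 0.702
grip_force: 0.0
```

```bash
python3 -c "
from h import *
block('b')
im=cv2.imread('pics/top_b.png')[120:310,200:460];cv2.imwrite('pics/crop2.png',cv2.resize(im,None,fx=3,fy=3))"
```

```text
(array([570.2,  16.6]), array([112.1, 119.9]), 9.08) stand [-0.2042 -0.0017] tcp [-0.4114  0.    ]
```

View pics/crop2.png

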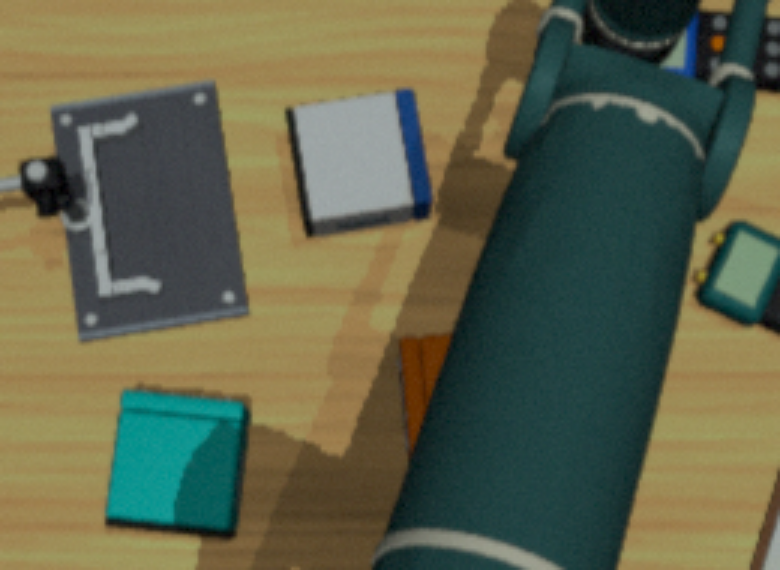

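The block is square (9.08° against 9.02°) and centred, at x = -204 mm, y = -2 mm. Next I push its bore face to the edge, with the tips 62 mm up.

>>> {"fn": "step_arm", "kwargs": {"motion": [[6,4,0,0,0],[6,8,0,2,0],[6,10.5,0,5,0],[6,10.5,0,8,0],[6,10.5,0,10.9,0],[6,11.5,0,10.9,0],[6,12.5,0,10.9,0],[6,13.5,0,10.9,0],[6,14.5,0,10.9,0],[6,15.5,0,10.9,0],[6,16.5,0,10.9,0],[6,17.5,0,10.9,0],[6,18.5,0,10.9,0],[6,19.1,0,10.9,0],[6,19.5,0,10.9,0],[6,19.5,0,10.9,0]]}}

```text
time: 6.7
tool_pos: [0.5689, 0.0051, 0.0557]
tcp_rot: [-2.039, -2.39, 0.0]
wrist_force: [-0.2, -0.3, 0.3]
width: 0.703
grip_force: 0.0
```

```bash
python3 -c "
from h import *
block('c')"
```

```text
(array([606.4,  57. ]), array([25.8, 24.6]), 0.33) stand [-0.17   -0.0438] tcp [-0.2157  0.0014]
```

>>> {"fn": "step_arm", "kwargs": {"motion": [[6,0.2,0,0,0],[6,0.2,0,0,0]]}}

```text
time: 6.95
tool_pos: [0.5687, 0.0064, 0.0557]
tcp_rot: [-2.04, -2.389, 0.0]
wrist_force: [-0.0, -1.0, -0.0]
width: 0.702
grip_force: 0.0
```

>>> {"fn": "step_arm", "kwargs": {"motion": [[6,0.2,0,0,0],[6,0.2,0,0,0]]}}

```text
time: 7.15
tool_pos: [0.5683, 0.0086, 0.0558]
tcp_rot: [-2.04, -2.389, -0.0]
wrist_force: [0.3, -0.0, -0.2]
width: 0.701
grip_force: 0.0
```

>>> {"fn": "step_arm", "kwargs": {"motion": [[6,0.2,0,0,0],[6,0.2,0,0,0]]}}

```text
time: 7.35
tool_pos: [0.568, 0.0106, 0.0558]
tcp_rot: [-2.039, -2.39, -0.0]
wrist_force: [0.0, 0.3, -0.1]
width: 0.705
grip_force: 0.0
```

```bash
python3 -c "
from h import *
p,d=bot.read_camera('scene')
im=p[150:290,230:450,::-1];cv2.imwrite('pics/crop3.png',cv2.resize(im,None,fx=3.6,fy=3.6,interpolation=cv2.INTER_CUBIC))
P=cloud('scene',d);x,y,z=P[...,0],P[...,1],P[...,2]
h=cv2.cvtColor(p,cv2.COLOR_RGB2HSV)
m=(x>.45)&(x<.65)&(y>-.05)&(y<.15)&(z>.06)&(z<.088)&(h[...,1]<60)&(h[...,2]>100)
r=P[m][:,:2]-C;X=r@[np.cos(A),np.sin(A)];Y=r@[-np.sin(A),np.cos(A)];print(m.sum(),np.percentile(X,[1,50,99]),np.percentile(Y,[1,99]))
"
```

```text
700 [-0.26283715 -0.19574573 -0.15516159] [-0.0585469   0.04895901]
```

View pics/crop3.png

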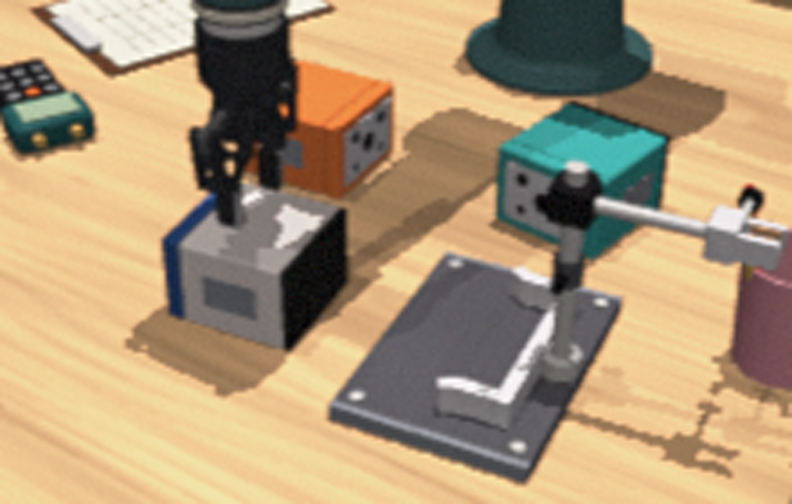

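Unexpected: the fingers are over the block's top (tip near crop pixel (230,220)) and the block has not moved. I'll measure how high the tips really are.

```bash
python3 -c "
from h import *
p,d=bot.read_camera('scene');s=bot.read_state();print(s['tool_pos'],s['width'],s['wrist_force'])
P=cloud('scene',d);h=cv2.cvtColor(p,cv2.COLOR_RGB2HSV)
r=P[...,:2]-C;X=r@[np.cos(A),np.sin(A)];Y=r@[-np.sin(A),np.cos(A)]
for c in range(282,318,2):
  col=[(v,h[v,c,2],round(float(X[v,c]),3),round(float(Y[v,c]),3),round(float(P[v,c,2]),3)) for v in range(196,216,3)]
  if c in(284,288,292,296,304,308): print(c,*col,sep='\n  ')
"
```

```text
[0.56804342 0.01053948 0.0557633 ] 0.7048502921196222 [ 0.44323085  0.05741667 -1.34471183]
284
  (196, np.uint8(72), -0.22, -0.063, 0.163)
  (199, np.uint8(122), -0.366, 0.152, -0.001)
  (202, np.uint8(215), -0.353, 0.131, 0.001)
  (205, np.uint8(239), -0.344, 0.116, -0.0)
  (208, np.uint8(100), -0.26, -0.009, 0.082)
  (211, np.uint8(94), -0.253, -0.021, 0.08)
  (214, np.uint8(163), -0.242, -0.038, 0.082)
288
  (196, np.uint8(31), -0.206, -0.065, 0.168)
  (199, np.uint8(36), -0.212, -0.056, 0.152)
  (202, np.uint8(38), -0.209, -0.062, 0.146)
  (205, np.uint8(130), -0.259, 0.012, 0.081)
  (208, np.uint8(96), -0.251, -0.001, 0.08)
  (211, np.uint8(168), -0.24, -0.019, 0.082)
  (214, np.uint8(165), -0.231, -0.033, 0.083)
292
  (196, np.uint8(108), -0.199, -0.055, 0.164)
  (199, np.uint8(26), -0.198, -0.057, 0.156)
  (202, np.uint8(18), -0.199, -0.058, 0.147)
  (205, np.uint8(24), -0.211, -0.039, 0.123)
  (208, np.uint8(22), -0.21, -0.042, 0.115)
  (211, np.uint8(29), -0.212, -0.04, 0.103)
  (214, np.uint8(166), -0.223, -0.025, 0.08)
296
  (196, np.uint8(22), -0.199, -0.035, 0.154)
  (1
[... 191 characters left out ...]
8(91), -0.201, -0.036, 0.103)
  (214, np.uint8(130), -0.21, -0.022, 0.082)
304
  (196, np.uint8(21), -0.21, 0.029, 0.116)
  (199, np.uint8(18), -0.213, 0.033, 0.103)
  (202, np.uint8(90), -0.212, 0.031, 0.094)
  (205, np.uint8(128), -0.215, 0.036, 0.079)
  (208, np.uint8(128), -0.207, 0.02, 0.08)
  (211, np.uint8(128), -0.197, 0.003, 0.082)
  (214, np.uint8(130), -0.191, -0.009, 0.08)
308
  (196, np.uint8(92), -0.2, 0.036, 0.115)
  (199, np.uint8(88), -0.198, 0.032, 0.107)
  (202, np.uint8(134), -0.278, 0.17, -0.001)
  (205, np.uint8(128), -0.203, 0.04, 0.08)
  (208, np.uint8(200), -0.196, 0.026, 0.08)
  (211, np.uint8(226), -0.187, 0.009, 0.081)
  (214, np.uint8(194), -0.181, -0.002, 0.078)
```

The tips really sit about 31–34 mm above the reported TCP z at this opening. I'll back off, come down 25 mm lower, and push again.

>>> {"fn": "step_arm", "kwargs": {"motion": [[6,0,0,-1,0],[6,-4,0,-1,0],[6,-8,0,-1,0],[6,-9.5,0,-1,0],[6,-9.5,0,0,0],[6,-9.5,0,2.6,0],[6,-9.5,0,2.6,0]]}}

```text
time: 8.15
tool_pos: [0.5791, -0.0817, 0.026]
tcp_rot: [-2.035, -2.384, 0.005]
wrist_force: [-1.3, 1.0, -0.9]
width: 0.702
grip_force: 0.0
```

```bash
python3 -c "
from h import *
p,d=bot.read_camera('scene');s=bot.read_state();print(s['tool_pos'],stand(s['tool_pos']),s['width'])
im=p[150:270,230:390,::-1];cv2.imwrite('pics/crop4.png',cv2.resize(im,None,fx=5,fy=5,interpolation=cv2.INTER_CUBIC))
P=cloud('scene',d);h=cv2.cvtColor(p,cv2.COLOR_RGB2HSV)
r=P[...,:2]-C;X=r@[np.cos(A),np.sin(A)];Y=r@[-np.sin(A),np.cos(A)];z=P[...,2]
m=(X>-.33)&(X<-.28)&(abs(Y)<.07)&(z>.01)&(z<.16)&(h[...,2]<110)
for a in(-1,1):
  k=m&(Y*a>0); print(a,k.sum(),np.sort(z[k])[:12].round(3),np.percentile(X[k],[2,98]),np.percentile(Y[k],[2,98]))
"
```

```text
[ 0.58010838 -0.08183072  0.02740395] [-0.303   0.0039] 0.7010045388607379
-1 270 [0.067 0.07  0.07  0.07  0.072 0.073 0.073 0.073 0.075 0.076 0.076 0.076] [-0.3143718 -0.2852963] [-0.06365326 -0.01010843]
1 190 [0.067 0.067 0.068 0.069 0.07  0.071 0.072 0.072 0.072 0.074 0.075 0.076] [-0.31193413 -0.2848198 ] [0.00912803 0.06245488]
```

View pics/crop4.png

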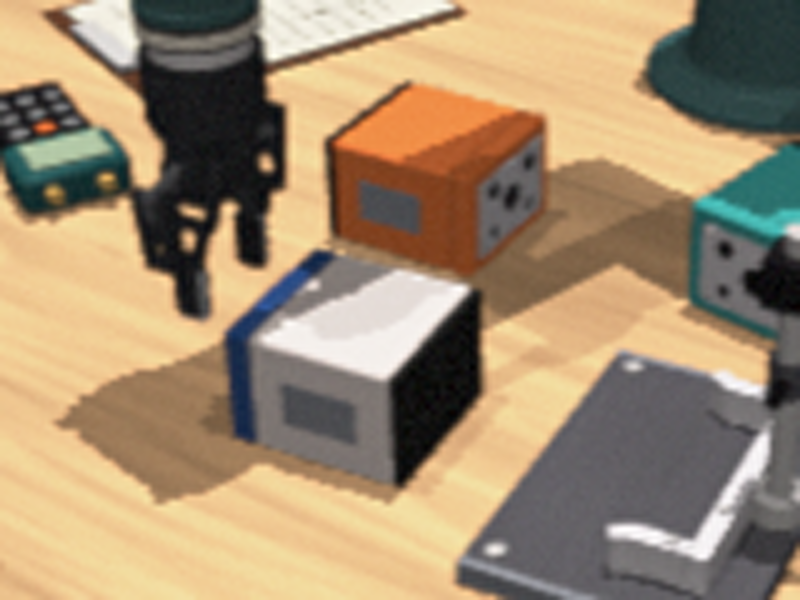

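The tips are now at about z = 0.066, in front of the blue face (crop pixels (195,310) and (255,260)). I lower 4 mm and push.

>>> {"fn": "step_arm", "kwargs": {"motion": [[6,1,0,0.4,0],[6,2.2,0,0.4,0],[6,3,0,0.4,0],[6,4,0,0.4,0],[6,5,0,0.4,0],[6,6,0,0.4,0],[6,7,0,0.4,0],[6,8,0,0.4,0],[6,8.5,0,0.4,0],[6,8.8,0,0.4,0]]}}

```text
time: 9.2
tool_pos: [0.5698, 0.0038, 0.0265]
tcp_rot: [2.038, 2.389, 0.001]
wrist_force: [0.6, -5.9, 3.0]
width: 0.704
grip_force: 2.9
```

>>> {"fn": "step_arm", "kwargs": {"motion": [[6,0.15,0,0,0],[6,0.3,0,0,0]]}}

```text
time: 9.4
tool_pos: [0.5694, 0.0063, 0.0265]
tcp_rot: [2.038, 2.389, 0.0]
wrist_force: [0.3, -5.3, 2.9]
width: 0.704
grip_force: 2.9
```

```bash
cat >> h.py <<'E'
def look(tag,xr=(-.24,-.05)):
    p,d=bot.read_camera('scene');s=bot.read_state();cv2.imwrite(f'pics/sc_{tag}.png',p[...,::-1])
    print('t',round(s['time'],2),'tcp',stand(s['tool_pos']),s['tool_pos'][2].round(4),'F',s['wrist_force'].round(1))
    P=cloud('scene',d);h=cv2.cvtColor(p,cv2.COLOR_RGB2HSV);r=P[...,:2]-C
    X=r@[np.cos(A),np.sin(A)];Y=r@[-np.sin(A),np.cos(A)];z=P[...,2]
    b=(h[...,0]>100)&(h[...,0]<125)&(h[...,1]>130)&(h[...,2]>35)&(abs(Y)<.09)&(X>-.3)&(X<.05)
    w=(h[...,1]<60)&(h[...,2]>95)&(abs(Y)<.09)&(X>xr[0])&(X<xr[1])&(z>.03)
    t=(abs(Y+.01)<.09)&(z>.03)&(z<.2)&(h[...,2]<60)&(h[...,1]<110)&(X<0)&(X>-.3)
    q=lambda a:np.percentile(a,[2,50,98]).round(3) if len(a) else None
    for n,m in(('blue',b),('white',w)): print(n,m.sum(),'X',q(X[m]),'Y',q(Y[m]),'Z',q(z[m]))
    return p,X,Y,z,h
E
python3 -c "
from h import *
look('d')"
```

```text
t 9.45 tcp [-0.2141  0.0007] 0.0265 F [ 0.7 -4.9  2.2]
blue 130 X [-0.201 -0.194 -0.188] Y [-0.059 -0.05   0.042] Z [0.01  0.079 0.082]
white 1283 X [-0.215 -0.149 -0.094] Y [-0.059 -0.025  0.083] Z [0.038 0.08  0.487]
```

>>> {"fn": "step_arm", "kwargs": {"motion": [[6,0.15,0,0,0],[6,0.25,0,0,0]]}}

```text
time: 9.65
tool_pos: [0.5692, 0.0081, 0.0265]
tcp_rot: [2.037, 2.388, -0.0]
wrist_force: [1.5, -10.6, 3.0]
width: 0.701
grip_force: 5.0
```

>>> {"fn": "step_arm", "kwargs": {"motion": [[6,0.1,0,0,0],[6,0.1,0,0,0]]}}

```text
time: 9.85
tool_pos: [0.5692, 0.0081, 0.0266]
tcp_rot: [2.036, 2.387, -0.002]
wrist_force: [1.2, -10.2, 2.9]
width: 0.706
grip_force: 5.5
```

>>> {"fn": "step_arm", "kwargs": {"motion": [[6,0.1,0,0,0],[6,0.1,0,0,0]]}}

```text
time: 10.05
tool_pos: [0.5692, 0.0082, 0.0267]
tcp_rot: [2.036, 2.387, -0.003]
wrist_force: [1.1, -13.8, 2.2]
width: 0.708
grip_force: 7.0
```

Contact is at the edge, with about 3 N per mm of lead. I start the arc about the edge, with roughly 12 N inward.

>>> {"fn": "step_arm", "kwargs": {"motion": [[6,0.2,0,-0.5,0],[6,0.45,0,-1.0,0],[6,0.7,0,-1.5,0],[6,1.0,0,-1.95,0]]}}

```text
time: 10.45
tool_pos: [0.5674, 0.019, 0.0461]
tcp_rot: [2.037, 2.387, -0.002]
wrist_force: [0.2, -10.5, 2.9]
width: 0.701
grip_force: 5.3
```

```bash
python3 -c "
from h import *
look('e')"
```

```text
t 10.5 tcp [-0.2009  0.0005] 0.0469 F [ 0.5 -9.4  2.4]
blue 155 X [-0.199 -0.182 -0.173] Y [-0.059 -0.041  0.072] Z [0.031 0.097 0.472]
white 1419 X [-0.227 -0.137 -0.082] Y [-0.058 -0.026  0.05 ] Z [0.034 0.088 0.466]
```

>>> {"fn": "step_arm", "kwargs": {"motion": [[6,0.3,0,-0.45,0],[6,0.62,0,-0.9,0],[6,0.95,0,-1.33,0],[6,1.32,0,-1.74,0],[6,1.7,0,-2.15,0],[6,2.08,0,-2.52,0],[6,2.5,0,-2.9,0],[6,2.9,0,-3.23,0]]}}

```text
time: 11.3
tool_pos: [0.5623, 0.0493, 0.0782]
tcp_rot: [2.039, 2.389, 0.0]
wrist_force: [1.3, -4.2, 3.1]
width: 0.702
grip_force: 2.4
```

```bash
python3 -c "
from h import *
look('f')"
```

```text
t 11.35 tcp [-0.1699  0.0008] 0.0787 F [-0.5 -3.8  2. ]
blue 180 X [-0.181 -0.15  -0.141] Y [-0.059 -0.043  0.042] Z [0.067 0.123 0.129]
white 1559 X [-0.199 -0.111 -0.061] Y [-0.058 -0.029  0.047] Z [0.036 0.096 0.495]
```

>>> {"fn": "step_arm", "kwargs": {"motion": [[6,0.3,0,-0.15,0],[6,0.65,0,-0.33,0],[6,1.05,0,-0.52,0],[6,1.5,0,-0.79,0],[6,1.98,0,-1.05,0],[6,2.47,0,-1.3,0],[6,2.96,0,-1.52,0],[6,3.46,0,-1.72,0],[6,3.97,0,-1.89,0]]}}

```text
time: 12.25
tool_pos: [0.5565, 0.0883, 0.0988]
tcp_rot: [2.038, 2.388, 0.001]
wrist_force: [-1.9, -6.0, 11.5]
width: 0.696
grip_force: 6.4
```

```bash
python3 -c "
from h import *
look('g')"
```

```text
t 12.3 tcp [-0.1303  0.0005] 0.099 F [-2.  -5.  11.1]
blue 215 X [-0.157 -0.111 -0.102] Y [-0.059 -0.048  0.041] Z [0.099 0.139 0.146]
white 1476 X [-0.163 -0.085 -0.053] Y [-0.059 -0.031  0.045] Z [0.038 0.105 0.515]
```

>>> {"fn": "step_arm", "kwargs": {"motion": [[6,0.48,0,-0.18,0],[6,0.98,0,-0.36,0],[6,1.5,0,-0.48,0],[6,2.05,0,-0.56,0],[6,2.6,0,-0.62,0],[6,3.13,0,-0.66,0]]}}

```text
time: 12.9
tool_pos: [0.5514, 0.1208, 0.1054]
tcp_rot: [2.039, 2.389, 0.004]
wrist_force: [-1.6, -2.0, 11.8]
width: 0.701
grip_force: 5.7
```

```bash
python3 -c "
from h import *
look('h')"
```

```text
t 12.95 tcp [-0.0975  0.0006] 0.1054 F [-2.6 -0.5 12.5]
blue 230 X [-0.137 -0.08  -0.07 ] Y [-0.058 -0.051  0.036] Z [0.114 0.142 0.149]
white 1102 X [-0.141 -0.074 -0.051] Y [-0.059 -0.039  0.046] Z [0.036 0.113 0.521]
```

>>> {"fn": "step_arm", "kwargs": {"motion": [[6,0.52,0,-0.06,0],[6,1.05,0,-0.1,0],[6,1.58,0,-0.12,0],[6,2.1,0,-0.11,0],[6,2.65,0,-0.04,0],[6,3.2,0,0.07,0],[6,3.73,0,0.2,0],[6,4.26,0,0.34,0],[6,4.78,0,0.52,0],[6,5.2,0,0.65,0],[6,5.2,0,0.65,0]]}}

```text
time: 14.05
tool_pos: [0.5427, 0.1737, 0.0985]
tcp_rot: [-2.038, -2.388, -0.005]
wrist_force: [-2.0, 2.5, 10.1]
width: 0.704
grip_force: 4.8
```

```bash
python3 -c "
from h import *
p=look('i')[0]
im=p[120:280,260:440,::-1];cv2.imwrite('pics/crop5.png',cv2.resize(im,None,fx=3.6,fy=3.6,interpolation=cv2.INTER_CUBIC))"
```

```text
t 14.1 tcp [-0.0448  0.0008] 0.0984 F [-2.1  2.5 10. ]
blue 248 X [-0.094 -0.037 -0.019] Y [-0.059 -0.052  0.039] Z [0.123 0.134 0.137]
white 452 X [-0.098 -0.078 -0.051] Y [-0.059 -0.055  0.042] Z [0.032 0.109 0.518]
```

View pics/crop5.png

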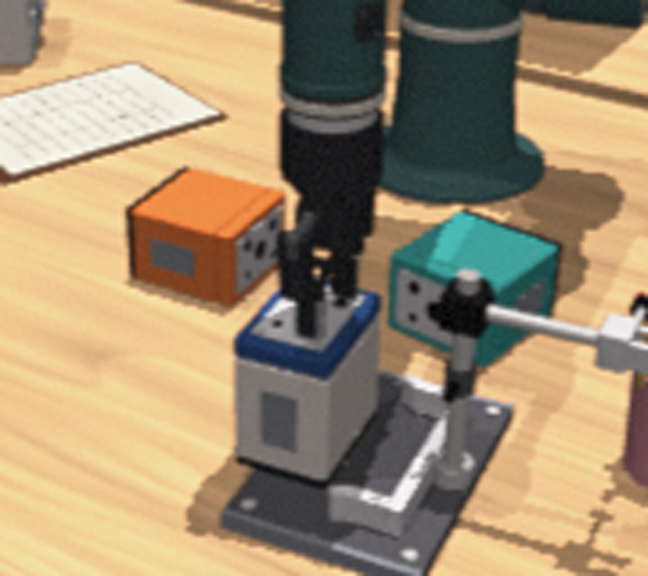

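The block stands on the plate, bores up, with its centre at about x = -56 mm. Before the low rear push I measure the gripper profile above the tips, so its body clears the block's top.

```bash
python3 -c "
from h import *
p,X,Y,z,h=look('j')
t=bot.read_state()['tool_pos'];c=stand(t)
m=(abs(Y-c[1])<.09)&(abs(X-c[0])<.08)&(z>.139)&(z<.30)&(h[...,2]<70)
for a in np.arange(.14,.3,.01):
  k=m&(z>=a)&(z<a+.01)
  if k.sum()>3: print(round(a-t[2],3),k.sum(),'dX',np.percentile(X[k]-c[0],[3,97]).round(3),'dY',np.percentile(Y[k]-c[1],[3,97]).round(3))
"
```

```text
t 14.15 tcp [-0.0448  0.0008] 0.0984 F [-1.9  3.2  9.6]
blue 248 X [-0.095 -0.038 -0.019] Y [-0.058 -0.052  0.038] Z [0.123 0.134 0.137]
white 451 X [-0.098 -0.079 -0.051] Y [-0.059 -0.055  0.045] Z [0.032 0.109 0.518]
0.042 35 dX [-0.01   0.008] dY [-0.044  0.031]
0.052 36 dX [-0.011  0.008] dY [-0.045  0.033]
0.062 33 dX [-0.007  0.007] dY [-0.045  0.033]
0.072 19 dX [-0.004  0.011] dY [-0.044  0.034]
0.082 51 dX [-0.011  0.012] dY [-0.061  0.047]
0.092 57 dX [-0.012  0.014] dY [-0.063  0.055]
0.102 66 dX [-0.011  0.016] dY [-0.065  0.052]
0.112 73 dX [-0.012  0.017] dY [-0.067  0.055]
0.122 77 dX [-0.012  0.019] dY [-0.068  0.052]
0.132 113 dX [-0.011  0.019] dY [-0.069  0.011]
0.142 55 dX [-0.008  0.011] dY [-0.051 -0.005]
0.152 37 dX [-0.01  0.03] dY [-0.039 -0.014]
0.162 94 dX [-0.024  0.036] dY [-0.037 -0.002]
0.172 99 dX [-0.027  0.037] dY [-0.038  0.003]
0.182 108 dX [-0.024  0.036] dY [-0.039 -0.002]
0.192 109 dX [-0.024  0.036] dY [-0.038 -0.001]
```

The wide body starts about 118 mm above the tips. The knuckles, about 65 mm above the tips, stand prouder than the finger fronts, so a low push from the front would touch the block's top edge. Standing, the block is only 80 mm deep, so I can straddle it front to back with the open gripper, off-centre to clear the column, and slide it home in a light grip. First I lift, back off, turn and look.

>>> {"fn": "step_arm", "kwargs": {"motion": [[6,0,0,-2,0],[6,0,0,-6,0],[8.54,0,0,-10,0],[8.54,-4,0,-12,-8],[8.54,-8,0,-12,-16],[8.54,-12,0,-12,-24],[8.54,-16,0,-12,-32],[8.54,-20,0,-12,-40],[8.54,-22,0,-12,-48],[8.54,-22,0,-12,-56],[8.54,-22,0,-12,-64],[8.54,-22,0,-12,-72],[8.54,-22,0,-12,-80],[8.54,-22,0,-12,-88],[8.54,-22,0,-12,-90],[8.54,-22,0,-12,-90]]}}

```text
time: 15.75
tool_pos: [0.5764, -0.045, 0.2157]
tcp_rot: [0.248, -3.13, -0.003]
wrist_force: [-0.3, 1.2, -0.7]
width: 1.002
grip_force: 0.0
```

```bash
python3 -c "
from h import *
look('k')
p,d=bot.read_camera('top');s=bot.read_state();print(s['tool_pos'],stand(s['tool_pos']),s['tcp_rot'].round(3),s['width'])
P=cloud('top',d);z=P[...,2];r=P[...,:2]-C
X=r@[np.cos(A),np.sin(A)];Y=r@[-np.sin(A),np.cos(A)]
m=(X>-.12)&(X<.035)&(abs(Y)<.08)&(z>.122)&(z<.15)
R_=rect('top',m,.135);print(R_,stand(R_[0]/1000),np.median(z[m]))
im=p[100:260,180:400,::-1];cv2.imwrite('pics/crop6.png',cv2.resize(im,None,fx=3.6,fy=3.6,interpolation=cv2.INTER_CUBIC))
"
```

```text
t 15.8 tcp [-0.2662  0.0018] 0.2158 F [ 0.7  0.1 -0.1]
blue 265 X [-0.096 -0.04  -0.019] Y [-0.058 -0.051  0.04 ] Z [0.123 0.134 0.137]
white 810 X [-0.236 -0.086 -0.052] Y [-0.059 -0.031  0.038] Z [0.034 0.136 0.63 ]
[ 0.57659929 -0.0454317   0.21593589] [-0.2665  0.0017] [ 2.460e-01 -3.131e+00 -2.000e-03] 1.00013113490789
(array([547.6, 160.9]), array([111.9,  80.2]), 9.05) [-0.0581 -0.002 ] 0.1365272686522554
```

View pics/crop6.png

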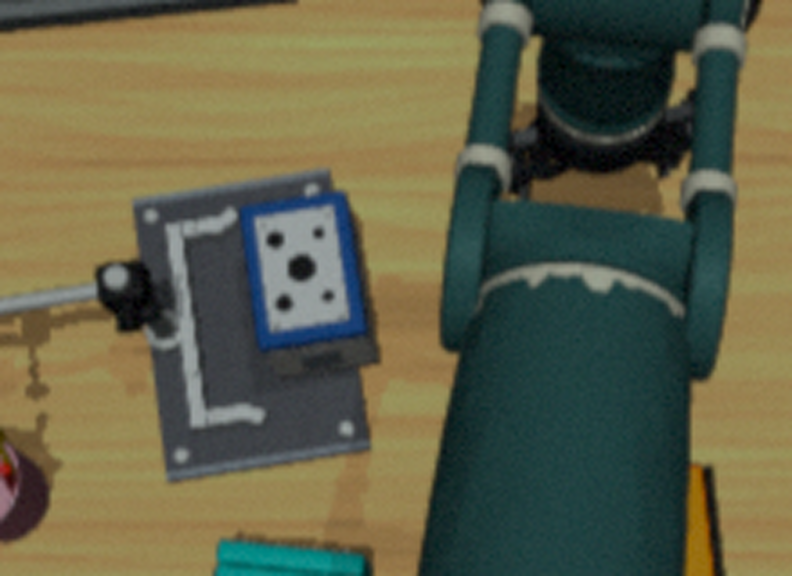

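The block stands square at (-58, -2) mm in the stand frame. I go over it, off-centre by +36 mm, with the tips just above its top.

>>> {"fn": "step_arm", "kwargs": {"motion": [[8.54,1,4,0,0],[8.54,2,8,0,0],[8.54,3.4,12,0,0],[8.54,3.4,16,0,0],[8.54,3.4,19,2,0],[8.54,3.4,20.9,5,0],[8.54,3.4,20.9,8,0],[8.54,3.4,20.9,10,0],[8.54,3.4,20.9,11.2,0],[8.54,3.4,20.9,11.2,0]]}}

```text
time: 16.85
tool_pos: [0.5089, 0.1546, 0.1025]
tcp_rot: [0.246, -3.128, 0.001]
wrist_force: [-1.4, -0.1, -0.4]
width: 1.005
grip_force: 0.0
```

```bash
python3 -c "
from h import *
p,X,Y,z,h=look('l')
t=bot.read_state()['tool_pos'];c=stand(t)
m=(abs(Y-c[1])<.05)&(abs(X-c[0])<.09)&(z>.138)&(z<.30)&(h[...,2]<70)
for a in np.arange(.138,.24,.01):
  k=m&(z>=a)&(z<a+.01)
  if k.sum()>3: print(round(a,3),k.sum(),'X',np.percentile(X[k],[3,97]).round(3),[np.sort(X[k][X[k]*1>c[0]])[:3].round(3),np.sort(X[k][X[k]<c[0]])[-3:].round(3)],'Y',np.percentile(Y[k],[3,97]).round(3))
im=p[90:250,260:440,::-1];cv2.imwrite('pics/crop7.png',cv2.resize(im,None,fx=3.7,fy=3.7,interpolation=cv2.INTER_CUBIC))
"
```

```text
t 16.9 tcp [-0.0584  0.0359] 0.1041 F [-0.2  0.4 -0.3]
blue 246 X [-0.094 -0.037 -0.019] Y [-0.058 -0.052  0.04 ] Z [0.123 0.134 0.138]
white 576 X [-0.104 -0.076 -0.051] Y [-0.058 -0.042  0.069] Z [0.033 0.134 0.518]
0.148 7 X [-0.113 -0.007] [array([-0.01 , -0.007]), array([-0.101, -0.101, -0.101])] Y [0.029 0.036]
0.158 25 X [-0.114 -0.003] [array([-0.01, -0.01, -0.01]), array([-0.101, -0.101, -0.101])] Y [0.026 0.038]
0.168 26 X [-0.114 -0.002] [array([-0.011, -0.01 , -0.009]), array([-0.101, -0.101, -0.1  ])] Y [0.025 0.041]
0.178 28 X [-0.115 -0.002] [array([-0.014, -0.01 , -0.009]), array([-0.101, -0.101, -0.1  ])] Y [0.026 0.039]
0.188 49 X [-0.119  0.009] [array([-0.019, -0.017, -0.016]), array([-0.103, -0.102, -0.1  ])] Y [0.022 0.045]
0.198 102 X [-0.129  0.015] [array([-0.023, -0.021, -0.021]), array([-0.102, -0.101, -0.099])] Y [0.023 0.046]
0.208 116 X [-0.127  0.012] [array([-0.057, -0.057, -0.055]), array([-0.063, -0.061, -0.059])] Y [0.019 0.048]
0.218 114 X [-0.123  0.012] [array([-0.058, -0.058, -0.056]), array([-0.06 , -0.059, -0.058])] Y [0.018 0.042]
0.228 132 X [-0.124  0.011] [array([-0.058, -0.058, -0.055]), array([-0.061, -0.06 , -0.059])] Y [0.016 0.043]
0.238 184 X [-0.119  0.01 ] [array([-0.058, -0.056, -0.055]), array([-0.061, -0.059, -0.059])] Y [0.018 0.041]
```

View pics/crop7.png

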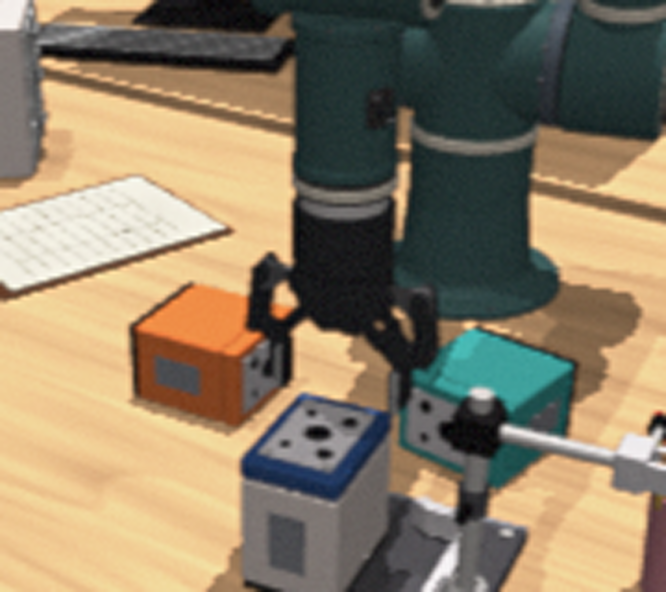

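>>> {"fn": "step_arm", "kwargs": {"motion": [[8.54,0,0.05,0.7,0],[8.54,0,0.05,1.3,0],[8.54,0,0.05,1.8,0]]}}

```text
time: 17.2
tool_pos: [0.5112, 0.1553, 0.0869]
tcp_rot: [-0.247, 3.131, 0.0]
wrist_force: [0.2, 0.6, 0.3]
width: 1.0
grip_force: 0.0
```

>>> {"fn": "step_arm", "kwargs": {"motion": [[8.54,0,0,0.4,0],[8.54,0,0,0.8,0],[8.54,0,0,0.8,0]]}}

```text
time: 17.5
tool_pos: [0.5101, 0.1551, 0.0779]
tcp_rot: [0.247, -3.131, 0.0]
wrist_force: [0.2, -1.5, 0.1]
width: 1.002
grip_force: 0.0
```

>>> {"fn": "step_arm", "kwargs": {"motion": [[8.54,0,0,0.6,0],[8.54,0,0,1.2,0],[8.54,0,0,1.8,0],[8.54,0,0,2.2,0],[8.54,0,0,2.2,0]]}}

```text
time: 18.0
tool_pos: [0.5098, 0.1551, 0.0555]
tcp_rot: [0.247, -3.13, 0.001]
wrist_force: [-0.8, -0.0, -0.6]
width: 0.999
grip_force: 0.0
```

>>> {"fn": "step_arm", "kwargs": {"motion": [[7.6,0,0,0,0],[7.6,0,0,0,0],[7.6,0,0,0,0],[7.6,0,0,0,0]], "force": 30}}

```text
time: 18.4
tool_pos: [0.5103, 0.155, 0.0563]
tcp_rot: [0.247, -3.131, 0.001]
wrist_force: [0.2, -0.8, -4.1]
width: 0.931
grip_force: 39.1
```

Gripped at 79.5 mm, as it must be. Now I slide it back.

>>> {"fn": "step_arm", "kwargs": {"motion": [[7.6,0,0.5,0,0],[7.6,0,1.2,0,0],[7.6,0,1.9,0,0],[7.6,0,2.6,0,0],[7.6,0,3.3,0,0],[7.6,0,4.0,0,0],[7.6,0,4.5,0,0],[7.6,0,4.9,0,0],[7.6,0,5.1,0,0]]}}

```text
time: 19.3
tool_pos: [0.5022, 0.2061, 0.0563]
tcp_rot: [0.248, -3.131, -0.0]
wrist_force: [0.8, -1.3, -6.7]
width: 0.931
grip_force: 39.0
```

>>> {"fn": "step_arm", "kwargs": {"motion": [[7.6,0,0.15,0,0],[7.6,0,0.3,0,0],[7.6,0,0.4,0,0]]}}

```text
time: 19.6
tool_pos: [0.5018, 0.2095, 0.0564]
tcp_rot: [0.247, -3.131, 0.0]
wrist_force: [0.4, -1.5, -8.2]
width: 0.931
grip_force: 39.1
```

>>> {"fn": "step_arm", "kwargs": {"motion": [[7.6,0,0.1,0,0],[7.6,0,0.2,0,0],[7.6,0,0.3,0,0]]}}

```text
time: 19.9
tool_pos: [0.5016, 0.2112, 0.0565]
tcp_rot: [0.249, -3.131, 0.004]
wrist_force: [1.6, -7.4, -6.4]
width: 0.931
grip_force: 39.5
```

```bash
python3 -c "
from h import *
look('m',(-.08,.045))"
```

```text
t 19.95 tcp [-0.0012  0.0356] 0.0565 F [ 1.6 -5.7 -6.6]
blue 262 X [-0.039  0.013  0.038] Y [-0.059 -0.052  0.036] Z [0.123 0.134 0.137]
white 1504 X [-0.049  0.013  0.042] Y [-0.081 -0.044  0.062] Z [0.033 0.099 0.476]
```

>>> {"fn": "step_arm", "kwargs": {"motion": [[7.6,0,0.1,0.1,0],[7.6,0,0.2,0.1,0],[7.6,0,0.2,0.15,0],[7.6,0,0.0,0.1,0],[7.6,0,-0.2,0.1,0],[8.54,0,-0.2,0.1,0],[8.54,0,-0.2,0.1,0],[8.54,0,-0.2,0.1,0],[8.54,0,-0.2,0.1,0]]}}

```text
time: 20.85
tool_pos: [0.5026, 0.2111, 0.0563]
tcp_rot: [-0.248, 3.13, 0.001]
wrist_force: [-0.5, 0.2, 0.5]
width: 0.997
grip_force: 0.0
```

>>> {"fn": "step_arm", "kwargs": {"motion": [[8.54,0,0,-1,0],[8.54,0,0,-2.5,0],[8.54,0,0,-4.5,0],[8.54,0,0,-7,0],[8.54,0,0,-10,0],[8.54,0,0,-14,0],[8.54,0,-4,-17,0],[8.54,0,-8,-17,0],[8.54,0,-12,-17,0],[8.54,0,-16,-17,0],[8.54,0,-20,-17,0],[8.54,0,-23,-17,0],[8.54,0,-23,-17,0]]}}

```text
time: 22.15
tool_pos: [0.5388, -0.02, 0.2274]
tcp_rot: [-0.241, 3.13, -0.003]
wrist_force: [-0.0, 1.7, 0.1]
width: 0.996
grip_force: 0.0
```

```bash
python3 -c "
from h import *
look('n',(-.08,.045))
p,d=bot.read_camera('top');P=cloud('top',d);z=P[...,2];r=P[...,:2]-C
X=r@[np.cos(A),np.sin(A)];Y=r@[-np.sin(A),np.cos(A)]
m=(X>-.07)&(X<.052)&(abs(Y)<.08)&(z>.12)&(z<.155)
R_=rect('top',m,.135);print(R_,stand(R_[0]/1000),np.median(z[m]))
im=p[100:260,150:370,::-1];cv2.imwrite('pics/crop8.png',cv2.resize(im,None,fx=3.6,fy=3.6,interpolation=cv2.INTER_CUBIC))
"
```

```text
t 22.2 tcp [-0.2335  0.0351] 0.2271 F [-0.4 -0.6  0.6]
blue 280 X [-0.039  0.011  0.042] Y [-0.059 -0.051  0.045] Z [0.123 0.134 0.163]
white 1399 X [-0.039  0.014  0.043] Y [-0.081 -0.053  0.037] Z [0.032 0.092 0.138]
(array([539.1, 216.8]), array([111.9,  80.6]), 8.93) [-0.0016 -0.0024] 0.13640134154068817
```

View pics/crop8.png

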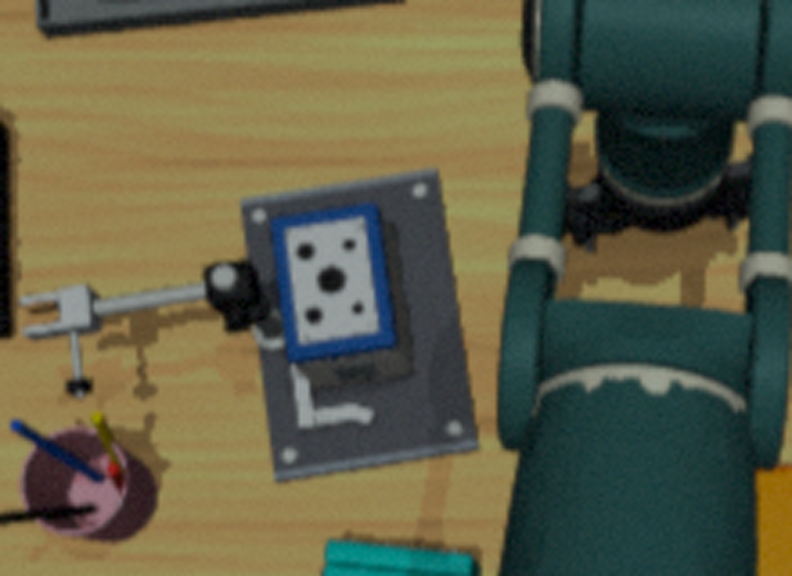

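The picture shows the block home between the lugs, at (-1.6, -2.4) mm, square within 0.1°, and the gripper clear of it. I hand the job in.

```bash
python3 -c "
from workcell import bot
print(bot.finish_job())"
```

```text
the job is handed in; nothing more can be done
None
```

I handed the job in at about 22 s of the 72 s allowed: the block stands on its sole, bores up, against the rear stop and between the lugs, at (-1.6, -2.4) mm from home and square within 0.1° by my last top-camera measurement, with the gripper clear; the hand-in returned no verdict.

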